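# Set the shaker's speed and start it

### The arm

A 6-joint arm with a two-finger parallel gripper is mounted at the origin on the work surface. World frame = base frame: x ahead of the robot, y to its left, z up, the work surface at z = 0. Lengths are in m, angles in rad, forces in N, time in s.
With the tool pointing down it reaches from about 0.4 to 0.925 m from the base axis. Payload 12.5 kg.
Tool frame: the origin (TCP) lies at the very end of the fingers, on their centre line; the grasp point (between the pads) lies 19 mm behind it; z points along the fingers, x is the direction in which the jaws open and shut, and the axes are right-handed (so a half turn about z gives the same grasp; the last joint's range is limited). The gripper opens to 95 mm and grips with 3 to 60 N. Pads are 20 mm wide; open, the fingers measure 119 mm over their backs; the gripper's body (75 mm by 180 mm) begins 59 mm behind the grasp point.
Start: joints at [-1.27, 0.491, 1.559, -0, 1.092, -0.106], TCP at [0.247, -0.574, 0.192] pointing down, gripper open.
Joint ranges: [-3.1, 3.1], [-0.84, 2.19], [0.05, 2.79], [-1.13, 4.28], [0.06, 2.93], [-2.69, 2.69]. Speed limits (rad/s): [2.22, 2.22, 2.79, 3.14, 3.14, 3.14].

### API

Orientations are given as a unit quaternion [x, y, z, w].
In Python, from cell import arm gives the robot as it stands. The module is installed in compiled form; this text tells all that it offers.
- The arm moves only by the tool step_arm, never from a script. Its argument "rows" is a list of rows, each a list of 7 numbers: the gripper command: -1 is shut, 1 is fully open, values between are in proportion, then the shift along the tool's x, y, z in mm, then the turn, a rotation vector about the tool's x, y, z in rad. A call has 1 to 10 rows; each row is the pose to reach, as a shift and turn from the pose commanded when the call began, along the tool's axes at that moment; what a row does not reach only later rows make up. A row lasts 1/10 s, in which the tool goes at most 50 mm and 8.59 degrees, less where a joint would pass 70% of its speed; a pose out of reach is approached as far as the arm can. A call with a gripper value outside its range is refused whole. The fingers move at their own pace and stop on an object; "squeeze" is the grip in N (left out, the last holds). Time passes only in rows, so rows that repeat a pose let the fingers close. It gives the time, the measured TCP pose, the force and the opening at its end, in the units of the state.
- arm.get_state(): the state, without advancing time (a new reading comes with each control period).
- arm.get_image(name): name is "scene" or "top"; returns a dict with "image" (480x640x3 uint8, red, green, blue), "range_z" (480x640 float32, m along the optical axis (not along the pixel's ray), 0 where there is no reading), "fx", "fy", "cx", "cy" (pixels), "R" (3x3) and "t" (3): a world point X has camera coordinates R X + t. Camera axes: x right, y down, z forward; pixel columns grow to the right and rows downward; lengths in m; the calibration is good to about 2 mm. A picture is of the moment at which its call begins.
- arm.job_done(): hands the job in, once; it reports no verdict.
Trained networks look in the newest picture that a camera, given by its name, has taken for a name from the list of things; names that differ only in an ending like _2 or _b are one class to them, and where a whole thing is asked for, a point or a joint stands for the part that bears it (a point fixed in the world has none). Each returns a list of dicts, best first, with "p" (0 to 1); they miss things now and then, are a little off and sometimes report something else, mostly with a low value. They report only what shows in the picture. A call takes as long as a camera call.
- arm.spot_in(thing, camera): "xy" ([column, row] as shares, 0 to 1, of the picture: columns of its width, rows of its height, amid what is visible of it).
- arm.place_of(thing, camera): "xy" ([column, row] as shares, 0 to 1, of the picture: columns of its width, rows of its height: a listed point, or the origin of a listed thing).
The state is a dict: "time": time; "joint_pos": joint angles; "joint_velocities": joint speeds; "tau": joint torques, N m; "tool_pos": TCP position; "tcp_rot": TCP orientation; "contact_force": force on the tool from outside, world axes, zero at the start; "ft_torque": the same for the moment, N m; "gripper_width": finger opening in m.
Only numpy, scipy, OpenCV 4.12 (cv2) and the standard library are available. Lean on these libraries where they do the work, as an engineer would, in place of code of your own. Each camera call takes 0.05 s, during which the arm holds its last target. There are 200 camera calls.

### The job

On the platform shaker, push the pointer of the speed dial round clockwise with a fingertip, click by click, to speed five (the fifth mark after the off bar), without letting it run on to the next mark and without pinching it. Then press the round start key fully down with a fingertip and let it come back up, leaving the square stop key alone. Leave the flasks, the vial and everything else standing where they are.

Things in the scene. Friction and masses are not known exactly. Their poses are not given: they have to be found in the camera images.
- shaker: Cream platform shaker fixed on the bench, 340 (x) x 380 (y) mm. Origin under its centre on the bench; front faces -x. The front of its top is a flat control deck 85 mm above the bench; speed dial, start key and stop key stand there in a row 100 mm in front of the centre. Behind is an aluminium platform (x -5 to 155 mm, top 109 mm above the bench) with two flasks.
- dial_axis (a point): Point on the dial's vertical axis at deck height, 100 mm in front of and 75 mm left (+y) of the shaker's centre. Black flat marks lie around it 54 mm from the axis: a bar across the radius, 18 mm long, is off; clockwise from it, one every 30 degrees, seven short radial marks, each longer than the last, are speeds one to seven.
- pointer_tip (a point): Outer end of the dial's only pointer, 44 mm from the axis, 18 mm above the deck, mid-thickness. Black hub 26 mm across; black bar pointer 12 mm thick, its flat upright sides run from 12.5 to 42.5 mm out and from 7 to 28 mm above the deck; top at 30 mm with a white line. The deck beside it is clear for a fingertip.
- dial_mark5 (a point): Mark of speed five on the deck, 54 mm from the dial's axis, where the pointer must point in the end.
- speed_dial (a joint): Dial angle, rad, growing clockwise from above: 0 off, 0.5236 per click, speed five 2.618, last 3.665. At off the pointer points 105 deg anticlockwise of the shaker's +x, at five 45 deg clockwise of it. Starts at off, one, two or three. A sprung detent: about 0.07 N m (2 N at 32 mm out) takes it half-way to the next mark, whence it snaps on there by itself and rests.
- start_key (a joint): Travel of the start key in m: 0 up, 0.006 fully down (about 5 N). It springs back when let go.
- start_key_top (a point): Centre of the top of the start key: a round black key 28 mm across in a grey round collar 44 mm across, 100 mm in front of and 85 mm to the right (-y) of the shaker's centre. Its top stands 22 mm above the deck, 10 mm above the collar; pressed straight down.
- stop_key (a joint): Travel of the stop key in m: 0 up, 0.004 down. To be left alone.
- stop_key_top (a point): Centre of the top of the stop key: a square black key of 24 mm in a square grey collar, 14 mm above the deck, 65 mm to the right of the start key.
- vial: Small closed vial, 28 mm across, 40 mm high, standing loose on the deck between the dial and the start key. Origin under its centre. Leave it.
- flask_a: Stoppered conical glass flask, 72 mm across, 102 mm high, standing loose on the platform. Origin under its centre. Leave it.
- flask_b: A second flask like flask_a, loose on the platform. Origin under its centre. Leave it.
- wipes_tub: Tub of wipes, 90 mm across, 135 mm high, on the bench left of the shaker. Origin under its centre. Leave it.
- wash_bottle: White bottle, 64 mm across, 170 mm high, on the bench right of the shaker. Origin under its centre. Leave it.
- timer: Yellow timer, 60 x 60 x 22 mm, lying on the bench left of the shaker near the front. Origin under its centre. Leave it.

How it is judged:
On the way, in this order (a step that is already met when the one before it is completed fails the run):
1. the dial rests at speed five (value of joint speed_dial between 2.478 and 2.758 rad and velocity of joint speed_dial below 0.3 rad/s), for 0.2 s.
2. the start key is pressed fully down (value of joint speed_dial between 2.478 and 2.758 rad and value of joint start_key above 0.0045 m), for 0.05 s.
At the end, for the whole second after the job is handed in: The dial rests at speed five (within 0.14 rad of its mark), the start key, pressed at least 4.5 mm down after the dial was set, is up again, the stop key is up, and every loose thing is within 25 mm of where it stood (value of joint speed_dial between 2.478 and 2.758 rad and value of joint each of start_key, stop_key below 0.0015 m and distance of each of flask_a, flask_b, vial, wipes_tub, wash_bottle, timer from where it was at the start of the episode below 0.025 m); the robot touches nothing.
It fails at once if the dial ran more than half-way past speed five towards six (value of joint speed_dial above 2.948 rad).
It fails at once if the start key was pressed while the dial was not at speed five (value of joint start_key above 0.003 m and not (value of joint speed_dial between 2.478 and 2.758 rad)).
It fails at once if the stop key was pressed (value of joint stop_key above 0.0025 m).
It fails at once if the pointer was pinched from both sides (more than 3 N on each) (contact force between each of speed_dial_c2, speed_dial_c3 and the fingers above 3 N).
It fails at once if a bystander was moved by more than 25 mm or tipped by more than 0.6 rad (distance of any of flask_a, flask_b, vial, wipes_tub, wash_bottle, timer from where it was at the start of the episode above 0.025 m or angle between any of flask_a, flask_b, vial, wipes_tub, wash_bottle, timer's own z axis and vertical above 0.6 rad).
It also fails if it takes over 51 s, if anything falls off the work surface, if the arm or the gripper's body presses on something with over 40 N, if the wrist force passes 120 N, or if a joint passes its speed limit or range.

## Working session

There is one attempt and no reset: what is moved stays moved. The work goes in short steps, Python scripts to look and compute and a tool call to move; the robot and the scene stay as the last step left them, time stands still between calls to the robot, and variables do not carry over. Pictures are saved under pics/ and viewed, about 8 in all and at most 12, crops included, and the job is handed in when it is done.

Besides the shell and the picture viewer there is one more tool, called after "Call:" as name([rows], argument=value, ...), one row to a line, values as JSON. step_arm: Moves the arm, as the interface text tells. Its arguments: {"type":"object","properties":{"rows":{"type":"array"},"squeeze":{"type":"number"}},"required":["rows"]}

```bash
mkdir -p pics
cat > h.py <<'E'
import numpy as np, cv2
from cell import arm
def px2w(im,xy,z):
    "pixel share + world height -> world point"
    R=np.array(im["R"]);t=np.array(im["t"]);u=xy[0]*640;v=xy[1]*480
    d=R.T@np.array([(u-im["cx"])/im["fx"],(v-im["cy"])/im["fy"],1]);c=-R.T@t
    return c+d*(z-c[2])/d[2]
def w2px(im,X):
    p=np.array(im["R"])@X+np.array(im["t"]);return np.array([p[0]/p[2]*im["fx"]+im["cx"],p[1]/p[2]*im["fy"]+im["cy"]])
E
python3 - <<'E'
from h import *
for c in("top","scene"):
    im=arm.get_image(c);cv2.imwrite(f"pics/{c}0.png",im["image"][:,:,::-1])
    print(c,-np.array(im["R"]).T@im["t"])
    for n,z in dict(shaker=0,dial_axis=.085,pointer_tip=.103,dial_mark5=.085,start_key_top=.107,stop_key_top=.099,vial=.085,flask_a=.109,timer=0,wipes_tub=0,wash_bottle=0).items():
        for r in arm.place_of(n,c)[:2]: print(n,round(r["p"],2),np.round(np.array(r["xy"])*[640,480]),np.round(px2w(im,r["xy"],z),4))
s=arm.get_state();print(s["time"],s["tool_pos"],s["tcp_rot"],s["gripper_width"])
E
```

```text
top [0.39957344 0.01769864 0.83327893]
shaker 0.74 [311. 254.] [0.591  0.0513 0.    ]
dial_axis 0.63 [257. 293.] [0.501 0.132 0.085]
pointer_tip 0.8 [251. 273.] [0.5306 0.1414 0.103 ]
dial_mark5 0.89 [284. 274.] [0.5354 0.0911 0.085 ]
start_key_top 0.55 [356. 305.] [ 0.4881 -0.0288  0.107 ]
stop_key_top 0.69 [396. 310.] [ 0.4845 -0.0943  0.099 ]
vial 0.73 [320. 305.] [0.4873 0.0283 0.085 ]
flask_a 0.63 [348. 209.] [ 0.6467 -0.0102  0.109 ]
flask_a 0.52 [394. 308.] [ 0.4852 -0.0894  0.109 ]
timer 0.7 [146. 308.] [0.4749 0.3431 0.    ]
wipes_tub 0.74 [179. 238.] [0.6084 0.3016 0.    ]
wipes_tub 0.54 [310. 255.] [0.5883 0.0528 0.    ]
wash_bottle 0.62 [455. 303.] [ 0.5133 -0.216   0.    ]
scene [ 0.88731141 -0.39380091  0.68631746]
shaker 0.96 [329. 265.] [ 0.5921  0.0586 -0.    ]
dial_axis 0.62 [310. 192.] [0.492  0.1327 0.085 ]
pointer_tip 0.6 [328. 191.] [0.5295 0.1396 0.103 ]
pointer_tip 0.56 [198. 339.] [ 0.5626 -0.2372  0.103 ]
dial_mark5 0.62 [312. 211.] [0.527  0.0922 0.085 ]
start_key_top 0.67 [255. 230.] [ 0.4862 -0.0254  0.107 ]
stop_key_top 0.65 [230. 255.] [ 0.4864 -0.0908  0.099 ]
stop_key_top 0.18 [360. 167.] [0.5372 0.2446 0.099 ]
vial 0.7 [271. 218.] [0.4768 0.0298 0.085 ]
vial 0.36 [399. 197.] [0.6425 0.2252 0.085 ]
flask_a 0.92 [388. 219.] [0.6647 0.1372 0.109 ]
timer 0.71 [360. 168.] [0.4822 0.3477 0.    ]
wipes_tub 0.86 [400. 200.] [0.6139 0.3079 0.    ]
wash_bottle 0.88 [196. 341.] [ 0.5042 -0.2136  0.    ]
1.2 [ 0.24731504 -0.57399692  0.19152692] [ 8.35351932e-01 -5.49715517e-01  1.60692724e-05  2.34090666e-07] 0.09540173076242589
```

View pics/top0.png

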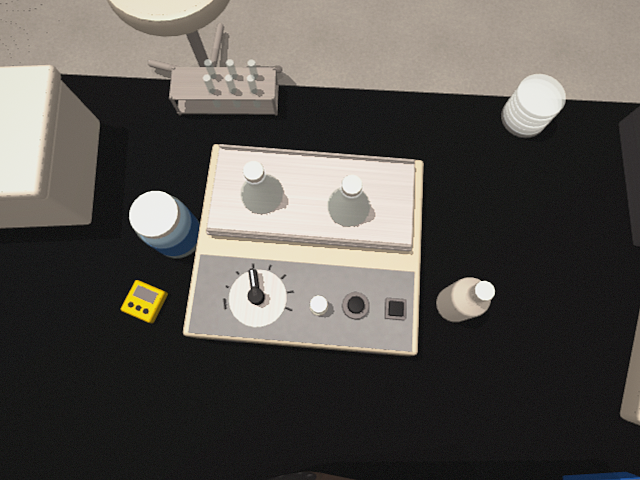

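View pics/scene0.png

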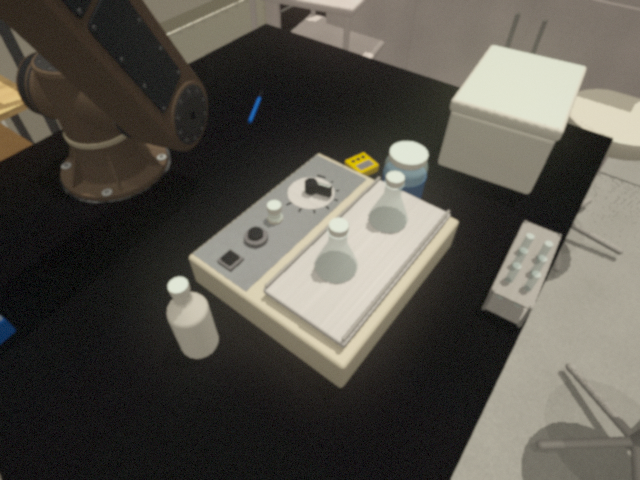

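```bash
cat >> h.py <<'E'
L=dict(dial_axis=(-.1,.075,.085),start_key_top=(-.1,-.085,.107),stop_key_top=(-.1,-.15,.099),shaker=(0,0,0))
a5=np.deg2rad(-45);L["dial_mark5"]=(-.1+.054*np.cos(a5),.075+.054*np.sin(a5),.085)
def sw(p,P): # shaker->world, p=(x,y,yaw)
    c,s=np.cos(p[2]),np.sin(p[2]);return np.array([p[0]+c*P[0]-s*P[1],p[1]+s*P[0]+c*P[1],P[2]])
E
python3 - <<'E'
from h import *
from scipy.optimize import least_squares
ims={};obs=[]
for c in("top","scene"):
    ims[c]=arm.get_image(c)
    for n in L:
        r=arm.place_of(n,c)
        if r and r[0]["p"]>.4: obs.append((c,n,np.array(r[0]["xy"])*[640,480]))
f=least_squares(lambda p:np.concatenate([w2px(ims[c],sw(p,L[n]))-o for c,n,o in obs]),[.59,.055,-.05],loss="soft_l1")
print(f.x,f.fun.reshape(-1,2).round(1).tolist());np.save("pose.npy",f.x)
im=ims["top"];K=4;x0,y0=190,240
a=cv2.resize(im["image"][y0:y0+120,x0:x0+200,::-1],None,fx=K,fy=K,interpolation=cv2.INTER_CUBIC)
pts=[((-.1+.054*np.cos(t),.075+.054*np.sin(t),.085),(0,0,255)) for t in np.deg2rad(105-30*np.arange(8))]
pts+=[(L["start_key_top"],(0,255,0)),(L["stop_key_top"],(0,255,0)),((-.17,.19,.085),(255,0,0)),((-.17,-.19,.085),(255,0,0)),((-.1,.075,.115),(0,255,255))]
for t in np.deg2rad([15,-15]): pts.append(((-.1+.042*np.cos(t),.075+.042*np.sin(t),.115),(255,0,255)))
for P,col in pts:
    q=(w2px(im,sw(f.x,P))+.5-[x0,y0])*K;cv2.circle(a,tuple(int(v) for v in q),4,col,1)
cv2.imwrite("pics/crop0.png",a)
E
```

```text
[ 0.58913592  0.05730375 -0.02172615] [[-2.2, 4.8], [-1.1, -3.6], [0.3, -0.0], [0.4, 1.8], [135.9, -27.0], [1.7, 0.3], [0.3, -1.0], [-0.1, 0.5], [-1.2, -4.1], [-0.7, 2.6]]
```

View pics/crop0.png

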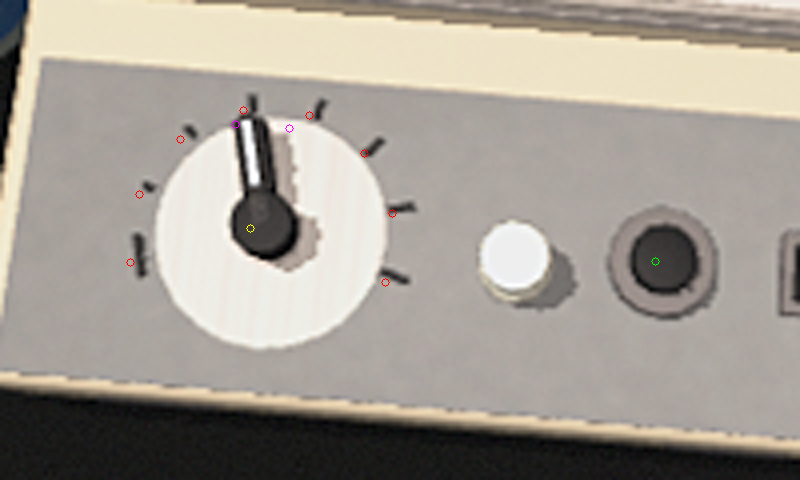

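Run:
```python
from h import *
from scipy.optimize import least_squares
im=arm.get_image("top");t=np.deg2rad(105-30*np.arange(8))
P=[(-.1+.054*np.cos(a),.075+.054*np.sin(a),.085) for a in t]+[L["start_key_top"]]
o=np.array([(139,255),(149,187),(190,131),(252,103),(320,109),(374,147),(405,208),(397,277),(664,258)])/4+[190,240]-.4
f=least_squares(lambda p:np.concatenate([w2px(im,sw(p,q))-v for q,v in zip(P,o)]),[.59,.055,-.05])
print(f.x,f.fun.reshape(-1,2).round(2).tolist());np.save("pose.npy",f.x)
p=f.x
for n in L: print(n,sw(p,L[n]).round(4))
for n in ("dial_axis","start_key_top"):
    print(n)
from scipy.spatial.transform import Rotation as R
s=arm.get_state();print(R.from_quat(s["tcp_rot"]).as_matrix().round(3),s["time"])
# finger poses: pointer angle b (shaker), finger trailing on anticlockwise side, gap g from centreline, radius r
for b,g in((15,30),(15,18),(0,18),(-15,18),(-30,18),(-45,18)):
    B=np.deg2rad(b);r=.030
    x=-.1+r*np.cos(B)-g/1e3*np.sin(B);y=.075+r*np.sin(B)+g/1e3*np.cos(B);print(b,g,sw(p,(x,y,.095)).round(4),"yaw",np.rad2deg(p[2])+b)
for n in("flask_a","vial"):
    for c in("top","scene"):
        im=arm.get_image(c)
        for r in arm.place_of(n,c): print(n,c,round(r["p"],2),px2w(im,r["xy"],.109 if n=="flask_a" else .085).round(3))
```

```text
[ 0.59139165  0.05279868 -0.02911382] [[0.28, -0.09], [0.14, -0.04], [0.27, 0.23], [0.31, 0.19], [-0.0, 0.08], [0.06, 0.04], [-0.79, -0.01], [-0.56, -0.22], [0.29, -0.12]]
dial_axis [0.4936 0.1307 0.085 ]
start_key_top [ 0.489  -0.0293  0.107 ]
stop_key_top [ 0.4871 -0.0942  0.099 ]
shaker [0.5914 0.0528 0.    ]
dial_mark5 [0.5307 0.0914 0.085 ]
dial_axis
start_key_top
[[ 0.396 -0.918  0.   ]
 [-0.918 -0.396 -0.   ]
 [ 0.    -0.    -1.   ]] 1.85
15 30 [0.5159 0.1668 0.095 ] yaw 13.331901194620906
15 18 [0.5187 0.1551 0.095 ] yaw 13.331901194620906
0 18 [0.5241 0.1478 0.095 ] yaw -1.6680988053790935
-15 18 [0.5275 0.1393 0.095 ] yaw -16.668098805379092
-30 18 [0.5286 0.1302 0.095 ] yaw -31.668098805379092
-45 18 [0.5273 0.1212 0.095 ] yaw -46.668098805379095
flask_a top 0.89 [ 0.65  -0.01   0.109]
flask_a top 0.56 [0.667 0.138 0.109]
flask_a scene 0.96 [0.663 0.143 0.109]
flask_a scene 0.88 [ 0.65  -0.003  0.109]
flask_a scene 0.47 [ 0.484 -0.023  0.109]
flask_a scene 0.17 [ 0.642 -0.017  0.109]
vial top 0.62 [0.486 0.029 0.085]
vial scene 0.58 [0.475 0.028 0.085]
```

Call:
step_arm([
  [-1,0,0,-40,0,0,0],
  [-1,-15,-45,-58,0,0,0.05],
  [-1,-30,-90,-58,0,0,0.1],
  [-1,-45,-135,-58,0,0,0.18],
  [-1,-60,-182,-58,0,0,0.18],
  [-1,-75,-228,-58,0,0,0.18],
  [-1,-90,-274,-58,0,0,0.18],
  [-1,-105,-321,-58,0,0,0.18],
  [-1,-105,-321,-58,0,0,0.18],
], squeeze=10)

```text
time: 3.15
tool_pos: [0.504, -0.3467, 0.2495]
tcp_rot: [0.784, -0.621, 0.0, -0.0]
contact_force: [-0.9, 0.2, 0.3]
gripper_width: 0.0285
```

```bash
cat >> h.py <<'E'
def go(*X):
    from scipy.spatial.transform import Rotation as R
    s=arm.get_state();M=R.from_quat(s["tcp_rot"]).as_matrix()
    print("t",round(s["time"],2),"pos",s["tool_pos"].round(4) if hasattr(s["tool_pos"],"round") else s["tool_pos"],"F",np.round(s["contact_force"],1),"w",s["gripper_width"],"xang",np.rad2deg(np.arctan2(M[1,0],M[0,0])).round(1),"tilt",M[:,2].round(3))
    for x in X: print(x,"-> tool mm",(M.T@(np.array(x)-s["tool_pos"])*1e3).round(1))
E
python3 -c "
from h import *;go((.516,.168,.25),(.516,.168,.095))"
```

```text
t 3.15 pos [ 0.504  -0.3467  0.2495] F [-0.9  0.2  0.3] w 0.028517606869454842 xang -76.7 tilt [ 0.001  0.001 -1.   ]
(0.516, 0.168, 0.25) -> tool mm [-4.982e+02 -1.299e+02 -2.000e-01]
(0.516, 0.168, 0.095) -> tool mm [-498.2 -129.8  154.8]
```

Call:
step_arm([
  [-1,-45,-12,0,0,0,0],
  [-1,-90,-24,0,0,0,0],
  [-1,-138,-36,0,0,0,0],
  [-1,-186,-48,0,0,0,0],
  [-1,-234,-61,0,0,0,0],
  [-1,-282,-74,0,0,0,0],
  [-1,-330,-86,0,0,0,0],
  [-1,-378,-98,0,0,0,0],
  [-1,-426,-111,0,0,0,0],
  [-1,-474,-123,0,0,0,0],
])

```text
time: 4.15
tool_pos: [0.5137, 0.1404, 0.2497]
tcp_rot: [0.782, -0.623, 0.0, -0.0]
contact_force: [1.2, -0.9, -0.8]
gripper_width: 0.0003
```

Call:
step_arm([
  [-1,-24,-7,0,0,0,0],
  [-1,-24,-7,0,0,0,0],
  [-1,-24,-7,50,0,0,0],
  [-1,-24,-7,90,0,0,0],
  [-1,-24,-7,110,0,0,0],
  [-1,-24,-7,110,0,0,0],
])

```text
time: 4.75
tool_pos: [0.5141, 0.1624, 0.1372]
tcp_rot: [0.782, -0.623, -0.001, 0.002]
contact_force: [-0.5, 0.9, 0.8]
gripper_width: 0.0007
```

Run:
```python
from h import *
go((.516,.168,.095))
for c in("top","scene"):
    im=arm.get_image(c);q=w2px(im,np.array([.505,.14,.1]));x0,y0=int(np.clip(q[0]-50,0,540)),int(np.clip(q[1]-50,0,380))
    cv2.imwrite(f"pics/{c}1.png",cv2.resize(im["image"][y0:y0+100,x0:x0+100,::-1],None,fx=4,fy=4,interpolation=cv2.INTER_CUBIC))
a=[cv2.imread(f"pics/{c}1.png") for c in("top","scene")];cv2.imwrite("pics/both1.png",np.hstack(a))
```

```text
t 4.75 pos [0.5141 0.1624 0.1372] F [-0.5  0.9  0.8] w 0.0006667229972616812 xang -77.1 tilt [-0.005 -0.001 -1.   ]
(0.516, 0.168, 0.095) -> tool mm [-5.1 -3.3 42.2]
```

View pics/both1.png

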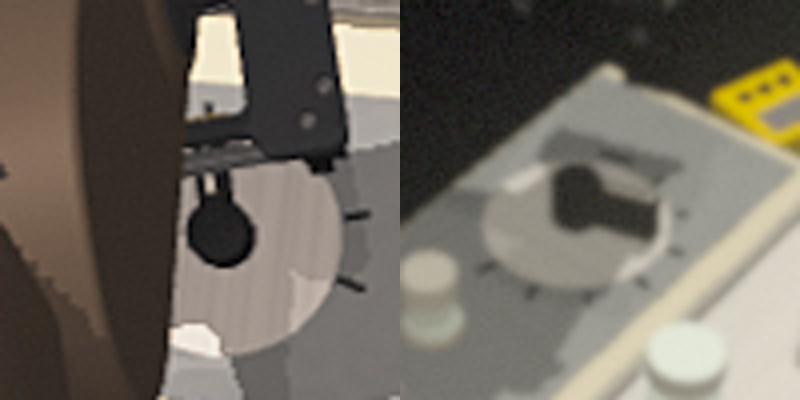

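Run:
```python
from h import *
im=arm.get_image("scene");cv2.imwrite("pics/scene2.png",im["image"][:,:,::-1])
print(w2px(im,np.array(arm.get_state()["tool_pos"])))
print([w2px(im,sw(np.load("pose.npy"),L[n])).round() for n in L])
```

```text
[329.53074142 167.27303485]
[array([310., 193.]), array([255., 232.]), array([229., 257.]), array([327., 267.]), array([313., 212.])]
```

View pics/scene2.png

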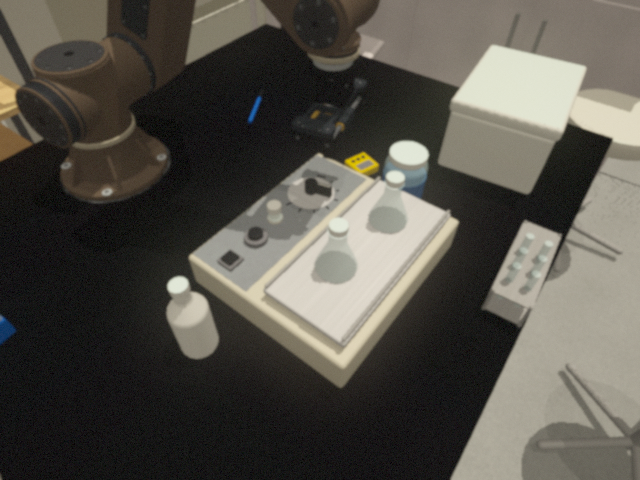

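Run:
```python
from h import *
print(arm.get_state()["tool_pos"])
for c in("scene","top"):
    im=arm.get_image(c);z=im["range_z"];v,u=np.mgrid[:480,:640]
    P=np.stack([(u-im["cx"])/im["fx"]*z,(v-im["cy"])/im["fy"]*z,z],-1)[z>0]
    W=(P-im["t"])@np.array(im["R"])
    m=(abs(W[:,0]-.514)<.06)&(abs(W[:,1]-.165)<.12)&(W[:,2]>.122)&(W[:,2]<.3)
    W=W[m];print(c,len(W),W.min(0) if len(W) else 0)
    for a in np.arange(.12,.3,.02):
        s=W[(W[:,2]>=a)&(W[:,2]<a+.02)]
        if len(s):print(a.round(2),len(s),s.min(0).round(3),s.max(0).round(3))
```

```text
[0.51607856 0.16328509 0.14077764]
scene 2924 [0.49385782 0.06650926 0.16343063]
0.16 75 [0.505 0.152 0.163] [0.527 0.171 0.18 ]
0.18 49 [0.505 0.152 0.18 ] [0.528 0.174 0.199]
0.2 35 [0.523 0.152 0.201] [0.529 0.173 0.217]
0.24 571 [0.5   0.073 0.241] [0.566 0.251 0.26 ]
0.26 860 [0.5   0.068 0.26 ] [0.567 0.257 0.28 ]
0.28 1334 [0.494 0.067 0.28 ] [0.567 0.254 0.3  ]
top 1681 [0.49350226 0.06788114 0.24371019]
0.24 138 [0.494 0.075 0.244] [0.549 0.122 0.26 ]
0.26 93 [0.496 0.068 0.26 ] [0.56  0.121 0.28 ]
0.28 1450 [0.496 0.068 0.28 ] [0.567 0.118 0.287]
```

Run:
```python
from h import *
p=np.load("pose.npy")
for c in("scene","top"):
    im=arm.get_image(c);z=im["range_z"]
    for P in [(-.15,0,.085),(-.15,-.05,.085),(-.1,-.085,.107),(.1,-.15,.109),(-.25,-.1,0.),(-.25,-.25,0)]:
        X=sw(p,P);u,v=w2px(im,X).round().astype(int)
        d=np.median(z[v-1:v+2,u-1:u+2]);Y=np.array(im["R"]).T@(np.array([(u-im["cx"])/im["fx"]*d,(v-im["cy"])/im["fy"]*d,d])-im["t"])
        print(c,X.round(3),Y.round(3))
```

```text
scene [0.441 0.057 0.085] [0.47  0.029 0.123]
scene [0.44  0.007 0.085] [0.44  0.007 0.086]
scene [ 0.489 -0.029  0.107] [ 0.49  -0.029  0.107]
scene [ 0.687 -0.1    0.109] [ 0.687 -0.101  0.109]
scene [ 0.339 -0.04   0.   ] [ 0.34  -0.041  0.001]
scene [ 0.334 -0.19   0.   ] [ 0.335 -0.19   0.001]
top [0.441 0.057 0.085] [0.442 0.057 0.085]
top [0.44  0.007 0.085] [0.44  0.007 0.086]
top [ 0.489 -0.029  0.107] [ 0.489 -0.029  0.107]
top [ 0.687 -0.1    0.109] [ 0.687 -0.1    0.109]
top [ 0.339 -0.04   0.   ] [ 0.338 -0.041 -0.   ]
top [ 0.334 -0.19   0.   ] [ 0.335 -0.189 -0.   ]
```

Call:
step_arm([
  [-1,-5,-1,10,0,0,0],
  [-1,-5,-1,25,0,0,0],
  [-1,-5,-1,38,0,0,0],
  [-1,-5,-1,38,0,0,0],
])

```text
time: 5.5
tool_pos: [0.5142, 0.1692, 0.0999]
tcp_rot: [0.783, -0.622, -0.001, 0.001]
contact_force: [-0.2, 0.6, 0.6]
gripper_width: 0.0003
```

```bash
cat >> h.py <<'E'
def tip():
    S=np.array(arm.get_state()["tool_pos"])
    im=arm.get_image("scene");z=im["range_z"];v,u=np.mgrid[:480,:640]
    P=np.stack([(u-im["cx"])/im["fx"]*z,(v-im["cy"])/im["fy"]*z,z],-1)[z>0]
    W=(P-im["t"])@np.array(im["R"])
    m=(abs(W[:,0]-S[0])<.018)&(abs(W[:,1]-S[1])<.018)&(W[:,2]>.09)&(W[:,2]<S[2]+.06);W=W[m]
    print("tip",len(W),W.min(0).round(4) if len(W) else 0,W.max(0).round(4) if len(W) else 0)
E
python3 -c "
from h import *;go((.516,.168,.095));tip()"
```

```text
t 5.5 pos [0.5142 0.1692 0.0999] F [-0.2  0.6  0.6] w 0.00026947508250092995 xang -77.0 tilt [-0.003 -0.001 -1.   ]
(0.516, 0.168, 0.095) -> tool mm [ 1.5 -1.5  4.9]
tip 87 [0.5016 0.1574 0.1231] [0.5268 0.1798 0.1597]
```

Call:
step_arm([
  [-1,0,0,8,0,0,0],
  [-1,0,0,16,0,0,0],
  [-1,0,0,22,0,0,0],
  [-1,0,0,25,0,0,0],
  [-1,0,0,25,0,0,0],
])

```text
time: 6.05
tool_pos: [0.515, 0.169, 0.0761]
tcp_rot: [0.783, -0.623, -0.0, 0.0]
contact_force: [0.3, 0.0, 0.2]
gripper_width: 0.0003
```

```bash
python3 -c "
from h import *;go((.5187,.1551,.074),(.5241,.1478,.074),(.5263,.1432,.074));tip()"
```

```text
t 6.05 pos [0.515  0.169  0.0761] F [0.3 0.  0.2] w 0.00034053104896000135 xang -77.0 tilt [-0.001 -0.    -1.   ]
(0.5187, 0.1551, 0.074) -> tool mm [14.3 -0.5  2.1]
(0.5241, 0.1478, 0.074) -> tool mm [22.7 -4.2  2.1]
(0.5263, 0.1432, 0.074) -> tool mm [27.7 -5.3  2.1]
tip 73 [0.5028 0.1594 0.0993] [0.5265 0.1781 0.1357]
```

Call:
step_arm([
  [-1,4,0,0,0,0,0],
  [-1,8,0,0,0,0,0],
  [-1,11,0,0,0,0,0],
  [-1,13,0,0,0,0,0],
  [-1,15,-1,0,0,0,0.03],
  [-1,17,-2,0,0,0,0.09],
  [-1,19,-3,0,0,0,0.15],
  [-1,20.5,-4,0,0,0,0.2],
  [-1,22,-4,0,0,0,0.24],
])

```text
time: 7.0
tool_pos: [0.5241, 0.1485, 0.0765]
tcp_rot: [-0.701, 0.713, 0.0, 0.0]
contact_force: [-0.1, 0.7, -0.3]
gripper_width: 0.0007
```

```bash
cat >> h.py <<'E'
def dial():
    p=np.load("pose.npy");im=arm.get_image("scene");z=im["range_z"];v,u=np.mgrid[:480,:640]
    P=np.stack([(u-im["cx"])/im["fx"]*z,(v-im["cy"])/im["fy"]*z,z],-1)[z>0]
    W=(P-im["t"])@np.array(im["R"]);a=sw(p,L["dial_axis"]);d=W[:,:2]-a[:2];r=np.hypot(*d.T)
    m=(r>.018)&(r<.046)&(abs(W[:,2]-.115)<.003);d=d[m]   # pointer top face
    S=np.array(arm.get_state()["tool_pos"]);d=d[np.hypot(*(d+a[:2]-S[:2]).T)>.015]
    th=np.rad2deg(np.arctan2(d[:,1],d[:,0])-p[2]);print("dial n",len(th),"shaker deg",np.median(th).round(1) if len(th) else None,"(mark5=-45)")
E
python3 -c "
from h import *;go((.5286,.1302,.074));dial()"
```

```text
t 7.0 pos [0.5241 0.1485 0.0765] F [-0.1  0.7 -0.3] w 0.0007210190803394175 xang -91.0 tilt [-0.  0. -1.]
(0.5286, 0.1302, 0.074) -> tool mm [18.2 -4.8  2.5]
dial n 56 shaker deg 1.9 (mark5=-45)
```

Call:
step_arm([
  [-1,1,0,0,0,0,0.03],
  [-1,2,0,0,0,0,0.05],
  [-1,3,0,0,0,0,0.07],
  [-1,3,0,0,0,0,0.07],
  [-1,3,0,0,0,0,0.07],
])

```text
time: 7.55
tool_pos: [0.5238, 0.1454, 0.0765]
tcp_rot: [-0.677, 0.736, 0.0, -0.0]
contact_force: [-0.4, 0.2, -0.2]
gripper_width: 0.0006
```

```bash
python3 -c "
from h import *;go((.5275,.1393,.074),(.5286,.1302,.074));dial()"
```

```text
t 7.55 pos [0.5238 0.1454 0.0765] F [-0.4  0.2 -0.2] w 0.0005888829197856569 xang -94.8 tilt [-0. -0. -1.]
(0.5275, 0.1393, 0.074) -> tool mm [ 5.7 -4.2  2.5]
(0.5286, 0.1302, 0.074) -> tool mm [14.7 -6.   2.5]
dial n 55 shaker deg -4.7 (mark5=-45)
```

Call:
step_arm([
  [-1,1,-1,0,0,0,0.03],
  [-1,2,-1,0,0,0,0.05],
  [-1,2,-1,0,0,0,0.05],
])

```text
time: 7.9
tool_pos: [0.5248, 0.1433, 0.0765]
tcp_rot: [-0.658, 0.753, -0.0, -0.0]
contact_force: [-0.3, 0.3, 0.8]
gripper_width: 0.0006
```

```bash
python3 -c "
from h import *;go((.5275,.1393,.074),(.5286,.1302,.074));dial()"
```

```text
t 7.9 pos [0.5248 0.1433 0.0765] F [-0.3  0.3  0.8] w 0.0006433087719106167 xang -97.7 tilt [ 0. -0. -1.]
(0.5275, 0.1393, 0.074) -> tool mm [ 3.6 -3.2  2.5]
(0.5286, 0.1302, 0.074) -> tool mm [12.4 -5.5  2.5]
dial n 60 shaker deg -14.5 (mark5=-45)
```

Call:
step_arm([
  [-1,1,-2,0,0,0,0.08],
  [-1,2,-3,0,0,0,0.14],
  [-1,4,-3.5,0,0,0,0.2],
  [-1,6,-4,0,0,0,0.26],
  [-1,8,-4.5,0,0,0,0.32],
  [-1,10,-5,0,0,0,0.36],
  [-1,11.5,-5.5,0,0,0,0.4],
  [-1,11.5,-5.5,0,0,0,0.4],
])

```text
time: 8.75
tool_pos: [0.5287, 0.1312, 0.0765]
tcp_rot: [-0.496, 0.869, -0.0, -0.0]
contact_force: [0.2, 0.6, 0.8]
gripper_width: 0.0005
```

```bash
python3 -c "
from h import *;go((.5286,.1302,.074),(.5283,.1256,.074));dial()"
```

```text
t 8.75 pos [0.5287 0.1312 0.0765] F [0.2 0.6 0.8] w 0.0004845708967131507 xang -120.6 tilt [ 0. -0. -1.]
(0.5286, 0.1302, 0.074) -> tool mm [ 0.9 -0.4  2.5]
(0.5283, 0.1256, 0.074) -> tool mm [ 5.  -2.5  2.5]
dial n 55 shaker deg -27.9 (mark5=-45)
```

Call:
step_arm([
  [-1,1,-0.5,0,0,0,0.02],
  [-1,2,-1,0,0,0,0.04],
  [-1,3,-1.5,0,0,0,0.06],
  [-1,3.5,-1.8,0,0,0,0.08],
  [-1,3.5,-1.8,0,0,0,0.08],
])

```text
time: 9.3
tool_pos: [0.5285, 0.1272, 0.0765]
tcp_rot: [-0.46, 0.888, -0.0, -0.0]
contact_force: [0.7, -0.2, -0.7]
gripper_width: 0.0003
```

```bash
python3 -c "
from h import *;go((.5283,.1256,.074));dial()"
```

```text
t 9.3 pos [0.5285 0.1272 0.0765] F [ 0.7 -0.2 -0.7] w 0.00030775130756128643 xang -125.2 tilt [ 0. -0. -1.]
(0.5283, 0.1256, 0.074) -> tool mm [ 1.4 -0.8  2.5]
dial n 50 shaker deg -35.0 (mark5=-45)
```

Call:
step_arm([
  [-1,1,-0.5,0,0,0,0.02],
  [-1,2,-1,0,0,0,0.04],
  [-1,2,-1,0,0,0,0.04],
])

```text
time: 9.65
tool_pos: [0.5281, 0.125, 0.0765]
tcp_rot: [-0.442, 0.897, -0.0, -0.0]
contact_force: [-0.2, 0.0, -0.1]
gripper_width: 0.0007
```

```bash
python3 -c "
from h import *;go((.5283,.1256,.074));dial()"
```

```text
t 9.65 pos [0.5281 0.125  0.0765] F [-0.2  0.  -0.1] w 0.0006585569493894831 xang -127.5 tilt [-0. -0. -1.]
(0.5283, 0.1256, 0.074) -> tool mm [-0.6  0.2  2.5]
dial n 60 shaker deg -44.9 (mark5=-45)
```

Call:
step_arm([
  [-1,-5,0,0,0,0,0],
  [-1,-10,0,0,0,0,0],
  [-1,-10,0,-30,0,0,0],
  [-1,-10,0,-75,0,0,0],
  [-1,-10,0,-100,0,0,-0.15],
  [-1,-10,0,-100,0,0,-0.3],
  [-1,-10,0,-100,0,0,-0.45],
  [-1,-10,0,-100,0,0,-0.6],
  [-1,-10,0,-100,0,0,-0.6],
])

```text
time: 10.6
tool_pos: [0.5344, 0.1334, 0.1766]
tcp_rot: [-0.689, 0.725, -0.0, 0.0]
contact_force: [0.4, 0.5, -0.4]
gripper_width: 0.0005
```

```bash
python3 -c "
from h import *;go((.489,-.0293,.176),(.489,-.0293,.1));dial()"
```

```text
t 10.6 pos [0.5344 0.1334 0.1766] F [ 0.4  0.5 -0.4] w 0.00047470713166108405 xang -92.9 tilt [ 0. -0. -1.]
(0.489, -0.0293, 0.176) -> tool mm [164.8  37.1   0.6]
(0.489, -0.0293, 0.1) -> tool mm [164.8  37.1  76.6]
dial n 58 shaker deg -45.8 (mark5=-45)
```

Call:
step_arm([
  [-1,40,9,0,0,0,0],
  [-1,80,18,0,0,0,0],
  [-1,125,28,0,0,0,0],
  [-1,165,37,0,0,0,0],
  [-1,165,37,0,0,0,0],
  [-1,165,37,40,0,0,0],
  [-1,165,37,70,0,0,0],
  [-1,165,37,79,0,0,0],
  [-1,165,37,79,0,0,0],
])

```text
time: 11.55
tool_pos: [0.4884, -0.0292, 0.0968]
tcp_rot: [-0.687, 0.726, 0.001, -0.001]
contact_force: [0.5, 0.2, 0.0]
gripper_width: 0.0008
```

```bash
python3 -c "
from h import *;go((.489,-.0293,.084),(.489,-.0293,.078));tip();dial()
"
```

```text
t 11.55 pos [ 0.4884 -0.0292  0.0968] F [0.5 0.2 0. ] w 0.0007802202092874772 xang -93.1 tilt [-0.002  0.    -1.   ]
(0.489, -0.0293, 0.084) -> tool mm [ 0.  -0.7 12.8]
(0.489, -0.0293, 0.078) -> tool mm [ 0.  -0.7 18.8]
tip 472 [ 0.4713 -0.0472  0.0902] [ 0.5063 -0.0118  0.1567]
dial n 60 shaker deg -46.8 (mark5=-45)
```

Descend in small steps, stopping on force.

Call:
step_arm([
  [-1,0,0,6,0,0,0],
  [-1,0,0,11,0,0,0],
  [-1,0,0,15,0,0,0],
  [-1,0,0,17,0,0,0],
  [-1,0,0,17,0,0,0],
])

```text
time: 12.15
tool_pos: [0.4886, -0.0297, 0.0805]
tcp_rot: [-0.688, 0.726, -0.0, 0.0]
contact_force: [0.0, 1.4, 3.9]
gripper_width: 0.0004
```

Call:
step_arm([
  [-1,0,0,1,0,0,0],
  [-1,0,0,2,0,0,0],
  [-1,0,0,3,0,0,0],
  [-1,0,0,3,0,0,0],
])

```text
time: 12.55
tool_pos: [0.4887, -0.0298, 0.0781]
tcp_rot: [-0.688, 0.726, -0.0, 0.0]
contact_force: [-1.0, 1.4, 10.7]
gripper_width: 0.0005
```

Call:
step_arm([
  [-1,0,0,1.5,0,0,0],
  [-1,0,0,1.5,0,0,0],
  [-1,0,0,1.5,0,0,0],
])

```text
time: 12.85
tool_pos: [0.4888, -0.0298, 0.0777]
tcp_rot: [-0.688, 0.726, -0.001, 0.0]
contact_force: [-6.1, 2.3, 28.8]
gripper_width: 0.0003
```

Call:
step_arm([
  [-1,0,0,-10,0,0,0],
  [-1,0,0,-50,0,0,0],
  [-1,0,0,-100,0,0,0],
  [-1,0,0,-140,0,0,0],
  [-1,0,0,-170,0,0,0],
  [-1,0,0,-170,0,0,0],
])

```text
time: 13.45
tool_pos: [0.4896, -0.03, 0.2496]
tcp_rot: [-0.688, 0.726, -0.003, 0.002]
contact_force: [-1.3, 0.2, -0.9]
gripper_width: 0.0008
```

Call:
step_arm([
  [-1,40,0,0,0,0,0],
  [-1,85,0,0,0,0,0],
  [-1,130,0,0,0,0,0],
  [-1,175,0,0,0,0,0],
  [-1,220,0,0,0,0,0],
  [-1,260,0,0,0,0,0],
  [-1,300,0,0,0,0,0],
  [-1,300,0,0,0,0,0],
  [-1,300,0,0,0,0,0],
])

```text
time: 14.35
tool_pos: [0.4718, -0.3295, 0.2445]
tcp_rot: [-0.687, 0.726, 0.001, -0.0]
contact_force: [-0.8, 1.1, -0.2]
gripper_width: 0.0008
```

Run:
```python
from h import *
go();dial();p=np.load("pose.npy")
im=arm.get_image("top");cv2.imwrite("pics/top9.png",im["image"][:,:,::-1])
for n in("start_key_top","stop_key_top"):
    X=sw(p,L[n]);u,v=w2px(im,X).round().astype(int);d=np.median(im["range_z"][v-1:v+2,u-1:u+2])
    print(n,(np.array(im["R"]).T@(np.array([(u-im["cx"])/im["fx"]*d,(v-im["cy"])/im["fy"]*d,d])-im["t"])).round(4))
```

```text
t 14.35 pos [ 0.4718 -0.3295  0.2445] F [-0.8  1.1 -0.2] w 0.0008015474637395018 xang -93.1 tilt [-0.002  0.002 -1.   ]
dial n 61 shaker deg -46.3 (mark5=-45)
start_key_top [ 0.489  -0.0294  0.1068]
stop_key_top [ 0.4869 -0.094   0.0997]
```

View pics/top9.png

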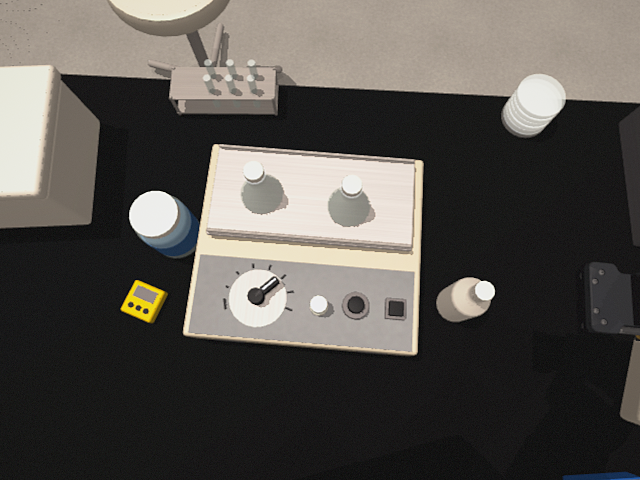

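The picture shows the pointer running from (257,296) to (277,281), at the fifth mark. Everything else stands where it was, and the gripper is clear at (605,298).

```bash
python3 -c "
from cell import arm;print(arm.job_done())"
```

```text
the job is handed in; nothing more can be done
None
```

The dial is at speed five, the start key was pressed fully and is back up, and I've handed the job in; it reports no verdict.

- **Dial:** It started at speed three. With the fingers shut, I pushed the pointer two clicks clockwise. The last reading was -46.3° against -45° for mark five (tolerance about 8°), and the final picture agrees.
- **Start key:** I pressed it until it hit its stop; the contact force rose to about 29 N, where full travel needs about 5 N. Afterwards its top measured 0.107 m, which is fully up.
- **Stop key and loose things:** The stop key top measured 0.0997 m, which is up. In the final picture the flasks, vial, tub, bottle and timer look unmoved, but I judged that by eye rather than measuring it. The arm finished well clear at 14.4 s.
- **Disagreement:** The depth images put the real fingertip about 23 mm higher than the reported tool position. I corrected for this by going lower, and the key contact force came at the height it predicted.
- **First estimate off:** My first fit of the shaker's position from the networks' reports was several millimetres off, partly from one false dial report. I replaced it with a fit to the dial marks and the start key, good to under a pixel.

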